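# Clamp the flask and hold the funnel over its mouth

## Robot

A 7-joint arm with a two-finger parallel gripper is mounted at the origin on the work surface. World frame = base frame: x ahead of the robot, y to its left, z up, the work surface at z = 0. Lengths are in m, angles in rad, forces in N, time in s.
With the tool pointing down it reaches from about 0.35 to 0.9 m from the base axis. Payload 8.1 kg.
Tool frame: the origin (TCP) lies at the very end of the fingers, on their centre line; the grasp point (between the pads) lies grip_point_offset behind it (grip_point_offset is the distance from the TCP to the grasp point, in m); z points along the fingers, y is the direction in which the jaws open and shut (so a half turn about z gives the same grasp; the last joint's range is limited). The gripper opens to 92 mm and grips with 3 to 60 N. Pads are 19 mm wide; open, the fingers measure 130 mm over their backs; the gripper's body (75 mm by 190 mm) begins 47 mm behind the grasp point.
Start: joints at [-1.358, 0.434, 0.025, 1.573, -0.012, 1.134, -0.075], TCP at [0.194, 0.594, 0.227] pointing down, gripper open.
Joint ranges: [-2.62, 2.62], [-0.44, 2.09], [-1.27, 1.32], [0.08, 2.57], [-1.32, 4.46], [0.12, 2], [-2.74, 2.74]. Speed limits (rad/s): [2.22, 2.22, 3.01, 3.01, 3.14, 3.14, 3.14].

## Interface

Orientations are given as a rotation vector (axis times angle).
In Python, from cell import * gives the robot as it stands.
- The arm moves only by the tool drive_tool, never from a script. Its argument "increments" is a list of rows, each an object of numbers: "grip": the gripper's target within -1 to 1 (shut at 1, half-way at 0, fully open at -1); "tx", "ty", "tz": the shift along the world's x, y, z normalised to -1 to 1, where 1 is 400 mm; "turn": the turn about the world's z normalised to -1 to 1, where 1 is 60 degrees. In form: [{"grip": .., "tx": .., "ty": .., "tz": .., "turn": ..}, ...]. A call has 1 to 20 rows; each row is the pose to reach, as a shift and turn from the pose measured when the call began; what a row does not reach only later rows make up. A row lasts 1/10 s, in which the tool goes at most 50 mm and 8.59 degrees, less where a joint would pass 70% of its speed; a pose out of reach is approached as far as the arm can. A call with a number of a shift or a turn outside -1 to 1 is refused whole. A call with a gripper value outside its range is refused whole. The fingers move at their own pace and stop on an object; "newtons" is the grip in N (left out, the last holds). Time passes only in rows, so rows that repeat a pose let the fingers close. It gives the time, the measured TCP pose, the force and the opening at its end, in the units of the state.
- observe(): the state, without advancing time (a new reading comes with each control period).
- get_image(name): name is "side" or "top"; returns the picture (384x512x3 uint8, red, green, blue); there is no depth.
- camera_info(name): a dict with "fx", "fy", "cx", "cy" (pixels), "eye" and "rotation" of the camera in the world. Camera axes: x right, y down, z forward; pixel columns grow to the right and rows downward; lengths in m; the calibration is good to about 2 mm. A picture is of the moment at which its call begins. camera_info takes no time and is no camera call.
- sign_off(): hands the job in, once; it reports no verdict.
The state is a dict: "clock": time; "joints": joint angles; "dq": joint speeds; "joint_efforts": joint torques, N m; "position": TCP position; "ee_rot": TCP orientation; "force": force on the tool from outside, world axes, zero at the start; "ft_torque": the same for the moment, N m; "width": opening from 0.0 (shut) to 1.0 (fully open).
Only numpy, scipy, OpenCV 4.12 (cv2) and the standard library are available. Lean on these libraries where they do the work, as an engineer would, in place of code of your own. Each camera call takes 0.05 s, during which the arm holds its last target. There are 200 camera calls.

## Task

First press both hinged black hold-down straps of the flask cradle down until they snap shut. Then take the straight-sided white funnel out of the plywood stand, carry it over the wooden splash board without bumping it into anything, and hold it upright with the tip of its stem centred about a centimetre above the mouth of the clamped flask, not touching it, so that a colleague can fit the sealing ring. Finish while still holding it there, do not set it down or let go, and leave the other funnel and everything else on the bench where they are.

Things in the scene. Friction and masses are not known exactly. Their poses are not given: they have to be found in the camera images.
- strap_l (a joint): black plastic strap at the cradle's +y end, 94 mm long, 26 mm wide, 5 mm thick, hinged about a level axis at its outer end; rad: 0 = shut (level), 1.0 = fully open (free end up). A stiff hinge keeps it where it is left; in the last 0.13 rad it pushes a sprung steel catch aside and snaps under it, which holds it shut at 0; pressing takes up to about 6 N at the press point
- strap_r (a joint): the same strap at the cradle's -y end, mirrored
- strap_l_press (a point): point on the upper face of strap_l, 40 mm from its hinge axis along the strap, in the middle of its width (moves with the strap). When the strap is shut it is 32.5 mm above the table and 95 mm from the flask's axis, towards the cradle's +y; pressing straight down there shuts the strap from any opening
- strap_r_press (a point): the same point on strap_r; when shut 32.5 mm above the table, 95 mm from the flask's axis towards the cradle's -y
- cradle: grey flask cradle fixed to the bench: base plate 120 (x) x 330 (y) x 12 mm, origin in the middle of its underside at bench height, its y axis runs through both straps' hinges, which are at y = +135 and -135 mm and 30 mm high. In its middle stands a fixed conical glass flask, 85 mm wide at the foot, neck 40 mm wide, its mouth 157 mm above the bench, with a short side tube towards +x
- flask_mouth (a point): centre of the flask's open mouth, level with the rim (157 mm above the bench); opening about 36 mm wide; axes as the cradle's
- funnel: loose white porcelain funnel with a straight-sided (cylindrical) bowl: bowl 52 mm outside diameter, 50 mm high, above a round stem 16 mm in diameter and 50 mm long; 100 mm high in all, about 0.16 kg. Origin at the lower end of the stem, z up the axis. It hangs by the bowl's underside in one of the two holes of the stand
- funnel_bowl (a point): centre of the funnel's bowl, half-way up the bowl: 75 mm above the stem's tip, 25 mm above the stand's plate; grasp the bowl here across its outside
- funnel_tip (a point): centre of the lower end of the funnel's stem
- stand: plywood funnel stand fixed to the bench: plate 100 (x) x 260 (y) x 12 mm on four legs, its top 75 mm above the bench; origin at bench height under its middle; 22 mm wide holes at y = +70 and -70 mm. One holds the funnel, the other the cone-shaped one (which is which varies)
- cone_funnel: other white funnel in the stand, cone-shaped bowl widening to 80 mm at the top, 100 mm high in all; to be left alone; origin at the stem's lower end
- board: upright wooden splash board fixed between stand and cradle: 300 mm long (its x), 12 mm thick, 150 mm high, on a 70 mm wide foot; origin at bench height under its middle
- beaker: blue plastic beaker, 90 mm wide, 120 mm high, bystander; origin in the middle of its underside
- cup: clear plastic cup, 72 mm wide, 85 mm high, bystander; origin in the middle of its underside
- bottle: white plastic bottle, 64 mm wide, 160 mm high, bystander; origin in the middle of its underside
- spare_flask: loose conical flask, 85 mm wide, with a black rubber stopper, 166 mm high, not in the cradle, bystander; origin in the middle of its underside
- spatula: spatula lying on the bench, bystander; origin in the middle of its underside
- jar: lidded jar, 70 mm wide, 80 mm high, bystander; origin in the middle of its underside
Not all that is in view belongs to the job. Leave any red look-alike of the funnel alone.

How it is judged:
By the outcome, as a careful person would: the job done as asked, in the order asked, and still so for the second after the job is handed in, while the arm keeps its last pose, push and grip.
It also fails if it takes over 64 s, if anything falls off the work surface, if the arm or the gripper's body presses on something with over 40 N, if the wrist force passes 120 N, or if a joint passes its speed limit or range.

## Working session

There is one attempt and no reset: what is moved stays moved. The work goes in short steps, Python scripts to look and compute and a tool call to move; the robot and the scene stay as the last step left them, time stands still between calls to the robot, and variables do not carry over. Pictures are saved under pics/ and viewed, about 8 in all and at most 12, crops included, and the job is handed in when it is done.

Besides the shell and the picture viewer there is one more tool, called after "Request:" as name(argument=value, ...) on one line, values as JSON. drive_tool: Moves the arm, as the interface text tells. Its arguments: {"type":"object","properties":{"increments":{"type":"array","items":{"type":"object","properties":{"grip":{"type":"number"},"tx":{"type":"number"},"ty":{"type":"number"},"tz":{"type":"number"},"turn":{"type":"number"}}}},"newtons":{"type":"number"}},"required":["increments"]}

```bash
ls; mkdir -p pics
python3 - <<'E'
from cell import *
import cv2
for n in("top","side"):
    im=get_image(n); cv2.imwrite(f"pics/{n}0.png",cv2.resize(im[:,:,::-1],(800,600),interpolation=cv2.INTER_CUBIC)); cv2.imwrite(f"pics/raw_{n}0.png",im[:,:,::-1]); print(n,camera_info(n))
s=observe(); print(s)
try: print(grip_point_offset)
except Exception as e: print(e)
E
```

```text
pics
top {'fx': 364.19282651024537, 'fy': 364.19282651024537, 'cx': 255.74377705876182, 'cy': 197.64450356934864, 'eye': array([0.36131249, 0.03053327, 1.21911938]), 'rotation': array([-2.13913587,  2.12139326, -0.18155059])}
side {'fx': 423.2116555992925, 'fy': 423.2116555992925, 'cx': 259.522326275874, 'cy': 191.96539971624904, 'eye': array([ 0.53406142, -0.79915957,  1.18263912]), 'rotation': array([-2.47380149,  0.02123421, -0.02001534])}
{'clock': 0.1, 'joints': array([-1.35761488,  0.43515655,  0.02495696,  1.57403596, -0.01158823,
        1.13397186, -0.07509505]), 'dq': array([ 0.00034555, -0.00036981, -0.00052147, -0.00093708, -0.00020341,
       -0.00059399, -0.0009716 ]), 'joint_efforts': array([ 2.97338083e-03, -6.69122672e+01,  9.87754315e-01, -3.15148902e+01,
       -6.06018165e-02,  3.73983965e-02,  4.88550938e-05]), 'position': array([0.19400041, 0.59363757, 0.22600968]), 'ee_rot': array([-4.94024795e-01, -3.10241272e+00,  2.23684214e-03]), 'force': array([-0.43867709, -0.33659756,  0.23494273]), 'ft_torque': array([-0.02982659,  0.04905902, -0.03412847]), 'width': 1.0001776955071362}
0.0188
```

View pics/top0.png

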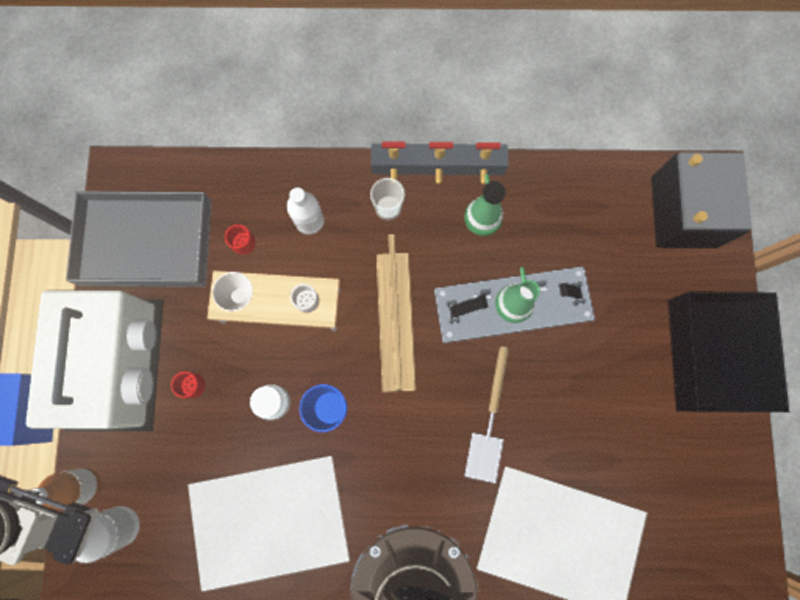

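View pics/side0.png

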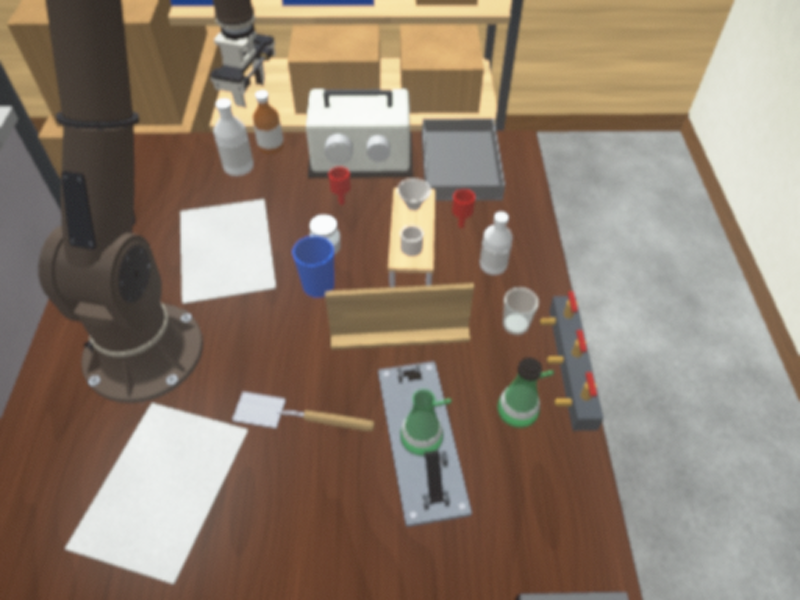

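Run:
```python
import cv2,numpy as np
t=cv2.imread("pics/raw_top0.png");s=cv2.imread("pics/raw_side0.png")
R=lambda a:cv2.resize(a,None,fx=3,fy=3,interpolation=cv2.INTER_CUBIC)
c=np.zeros((570,780,3),np.uint8)
c[:225]=R(t[160:235,130:390]); c[225:570,:390]=R(s[110:225,200:330]); c[225:570,390:]=R(s[225:340,200:330])
cv2.imwrite("pics/crop.png",c)
```

```text
(no output)
```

View pics/crop.png

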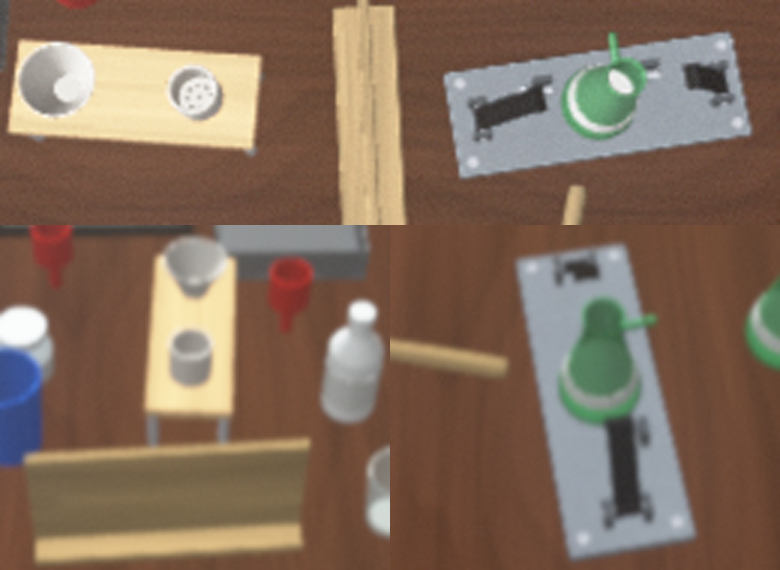

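```bash
cat > h.py <<'E'
from cell import *
import numpy as np, cv2
from scipy.spatial.transform import Rotation as Ro
def ray(n,u,v):
    c=camera_info(n); d=Ro.from_rotvec(c["rotation"]).apply([(u-c["cx"])/c["fx"],(v-c["cy"])/c["fy"],1]); return np.array(c["eye"]),d
def atz(n,u,v,z):
    e,d=ray(n,u,v); return e+d*(z-e[2])/d[2]
T=lambda u,v,z:atz("top",130+u/3,160+v/3,z)
S1=lambda u,v,z:atz("side",200+u/3,110+(v-225)/3,z)
S2=lambda u,v,z:atz("side",200+(u-390)/3,225+(v-225)/3,z)
def proj(n,p):
    c=camera_info(n); q=Ro.from_rotvec(c["rotation"]).inv().apply(np.array(p)-c["eye"]); return np.array([c["fx"]*q[0]/q[2]+c["cx"],c["fy"]*q[1]/q[2]+c["cy"]])
E
python3 - <<'E'
from h import *
np.set_printoptions(precision=4,suppress=True)
def rect(P,nm):
    P=np.array(P); c=P.mean(0); d=(P[0]+P[3]-P[1]-P[2])/2; w=(P[0]+P[1]-P[2]-P[3])/2
    print(nm,c,"len",np.linalg.norm(d),"wid",np.linalg.norm(w),"yaw(y axis from +y)",np.arctan2(-d[0],d[1]), np.arctan2(w[1],w[0]))
rect([T(*p,.012) for p in[(444,74),(731,33),(750,134),(462,178)]],"cradle top")
rect([S2(*p,.012) for p in[(516,260),(570,560),(695,538),(625,245)]],"cradle side")
rect([T(*p,.075) for p in[(19,38),(262,56),(254,150),(8,132)]],"stand")
print("mouth top",T(622,80,.157),"side",S2(603,306,.157))
print("funnel top",T(195,90,.125),"side",S1(191,341,.125))
print("board ends side",S1(25,453,.15),S1(310,440,.15))
print("board ends top",[atz("top",u*.64,v*.64,.15) for u,v in((391,236),(399,390))])
print("bottle top",atz("top",296*.64,195*.64,.16),"jar",atz("top",268*.64,402*.64,.08),"beaker",atz("top",323*.64,408*.64,.12),"cup",atz("top",388*.64,190*.64,.085),"spare",atz("top",492*.64,192*.64,.166))
s=observe();R=Ro.from_rotvec(s["ee_rot"]).as_matrix();print(R)
E
```

```text
cradle top [ 0.5833 -0.2125  0.012 ] len 0.32790740434171356 wid 0.11814424006531954 yaw(y axis from +y) 0.1565384701603217 0.15078124172836976
cradle side [ 0.5877 -0.2151  0.012 ] len 0.3303707521793895 wid 0.1196170393879009 yaw(y axis from +y) 0.15440960857499275 -2.989691486055297
stand [0.5793 0.292  0.075 ] len 0.26234081744400134 wid 0.10226600043125939 yaw(y axis from +y) -0.06642683687062037 -0.05280215694435914
mouth top [ 0.5813 -0.2086  0.157 ] side [ 0.5874 -0.2033  0.157 ]
funnel top [0.574  0.2201 0.125 ] side [0.5789 0.2253 0.125 ]
board ends side [0.3999 0.0408 0.15  ] [0.6999 0.0546 0.15  ]
board ends top [array([0.6915, 0.0518, 0.15  ]), array([0.3941, 0.0336, 0.15  ])]
bottle top [0.7702 0.2386 0.16  ] jar [0.3706 0.2925 0.08  ] beaker [0.3599 0.1781 0.12  ] cup [0.8117 0.0605 0.085 ] spare [ 0.777  -0.1442  0.166 ]
[[-0.9505  0.3106 -0.0003]
 [ 0.3106  0.9505 -0.0014]
 [-0.0001 -0.0014 -1.    ]]
```

Request:
drive_tool(increments=[{"grip": 1, "tx": 0.06, "ty": -0.1, "tz": 0.06, "turn": -0.05}, {"grip": 1, "tx": 0.6, "ty": -1, "tz": 0.06, "turn": -0.55}, {"grip": 1, "tx": 0.6, "ty": -1, "tz": 0.06, "turn": -0.55}, {"grip": 1, "tx": 0.6, "ty": -1, "tz": 0.06, "turn": -0.55}, {"grip": 1, "tx": 0.6, "ty": -1, "tz": 0.06, "turn": -0.55}, {"grip": 1, "tx": 0.6, "ty": -1, "tz": 0.06, "turn": -0.55}, {"grip": 1, "tx": 0.6, "ty": -1, "tz": 0.06, "turn": -0.55}, {"grip": 1, "tx": 0.6, "ty": -1, "tz": 0.06, "turn": -0.55}, {"grip": 1, "tx": 0.6, "ty": -1, "tz": 0.06, "turn": -0.55}, {"grip": 1, "tx": 0.6, "ty": -1, "tz": 0.06, "turn": -0.55}, {"grip": 1, "tx": 0.6, "ty": -1, "tz": 0.06, "turn": -0.55}, {"grip": 1, "tx": 0.6, "ty": -1, "tz": 0.06, "turn": -0.55}, {"grip": 1, "tx": 0.6, "ty": -1, "tz": 0.06, "turn": -0.55}], newtons=30)

```text
clock: 1.4
position: [0.4333, 0.1949, 0.2498]
ee_rot: [-1.352, -2.835, 0.002]
force: [0.2, 0.4, -0.7]
width: 0.007
```

Request:
drive_tool(increments=[{"tx": 0.345, "ty": -0.787, "tz": -0.05, "turn": -0.5}, {"tx": 0.345, "ty": -0.787, "tz": -0.05, "turn": -0.5}, {"tx": 0.345, "ty": -0.787, "tz": -0.05, "turn": -0.5}, {"tx": 0.345, "ty": -0.787, "tz": -0.05, "turn": -0.5}, {"tx": 0.345, "ty": -0.787, "tz": -0.05, "turn": -0.5}, {"tx": 0.345, "ty": -0.787, "tz": -0.05, "turn": -0.5}, {"tx": 0.345, "ty": -0.787, "tz": -0.05, "turn": -0.5}, {"tx": 0.345, "ty": -0.787, "tz": -0.05, "turn": -0.5}, {"tx": 0.345, "ty": -0.787, "tz": -0.1, "turn": -0.5}, {"tx": 0.345, "ty": -0.787, "tz": -0.15, "turn": -0.5}, {"tx": 0.345, "ty": -0.787, "tz": -0.15, "turn": -0.5}])

```text
invalid input
```

Run:
```python
from h import *
s=observe();print(s["position"],s["force"],s["joints"]); R=Ro.from_rotvec(s["ee_rot"]).as_matrix();print(np.degrees(np.arctan2(R[1,1],R[0,1])))
im=get_image("side")[200:340,180:360,::-1]; cv2.imwrite("pics/s1.png",cv2.resize(im,None,fx=4,fy=4,interpolation=cv2.INTER_CUBIC))
```

```text
[0.43327688 0.19487879 0.24979378] [ 0.17253231  0.38300802 -0.7179039 ] [-0.838604    0.16484502  0.35439967  1.91115397 -0.06468748  1.07840195
  0.22302377]
39.014323778868935
```

View pics/s1.png

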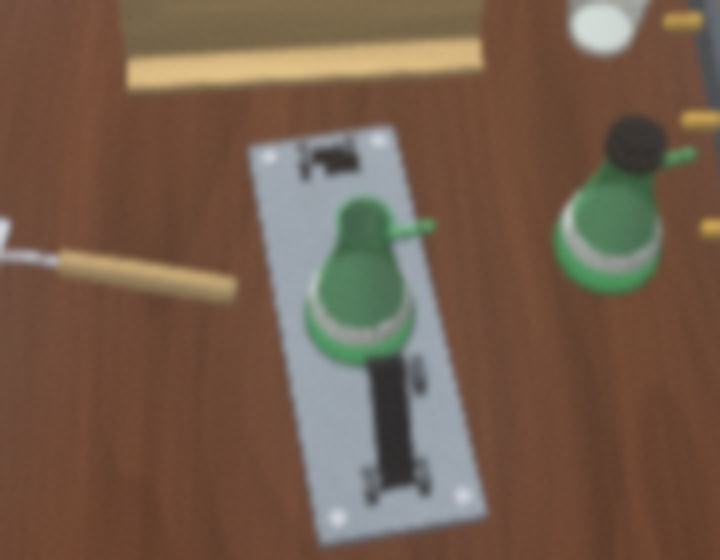

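Request:
drive_tool(increments=[{"grip": 1, "tx": 0.345, "ty": -0.787, "tz": -0.05, "turn": -0.5}, {"grip": 1, "tx": 0.345, "ty": -0.787, "tz": -0.05, "turn": -0.5}, {"grip": 1, "tx": 0.345, "ty": -0.787, "tz": -0.05, "turn": -0.5}, {"grip": 1, "tx": 0.345, "ty": -0.787, "tz": -0.05, "turn": -0.5}, {"grip": 1, "tx": 0.345, "ty": -0.787, "tz": -0.05, "turn": -0.5}, {"grip": 1, "tx": 0.345, "ty": -0.787, "tz": -0.05, "turn": -0.5}, {"grip": 1, "tx": 0.345, "ty": -0.787, "tz": -0.05, "turn": -0.5}, {"grip": 1, "tx": 0.345, "ty": -0.787, "tz": -0.05, "turn": -0.5}, {"grip": 1, "tx": 0.345, "ty": -0.787, "tz": -0.1, "turn": -0.5}, {"grip": 1, "tx": 0.345, "ty": -0.787, "tz": -0.15, "turn": -0.5}, {"grip": 1, "tx": 0.345, "ty": -0.787, "tz": -0.15, "turn": -0.5}, {"grip": 1, "tx": 0.345, "ty": -0.787, "tz": -0.15, "turn": -0.5}])

```text
clock: 2.65
position: [0.5713, -0.1185, 0.1899]
ee_rot: [-2.036, -2.39, 0.002]
force: [0.9, -0.1, -0.3]
width: 0.004
```

Run:
```python
from h import *
s=observe();print(s["position"],s["force"],s["joints"]); R=Ro.from_rotvec(s["ee_rot"]).as_matrix();print(np.degrees(np.arctan2(R[1,1],R[0,1])))
a=get_image("side")[190:340,200:350,::-1];b=get_image("top")[150:250,230:400,::-1]
c=np.zeros((600,800,3),np.uint8);c[:400,:400]=cv2.resize(a[:100,:100],None,fx=4,fy=4,interpolation=cv2.INTER_CUBIC);c[:400,400:]=cv2.resize(b[:100,30:130],None,fx=4,fy=4,interpolation=cv2.INTER_CUBIC)
cv2.imwrite("pics/s2.png",c[:400])
```

```text
[ 0.57129195 -0.11847359  0.1899103 ] [ 0.91196284 -0.11685845 -0.33685839] [-0.29147647  0.43601233  0.57177138  1.75691871 -0.26945131  1.03038174
  0.53791155]
9.143574807987457
```

View pics/s2.png

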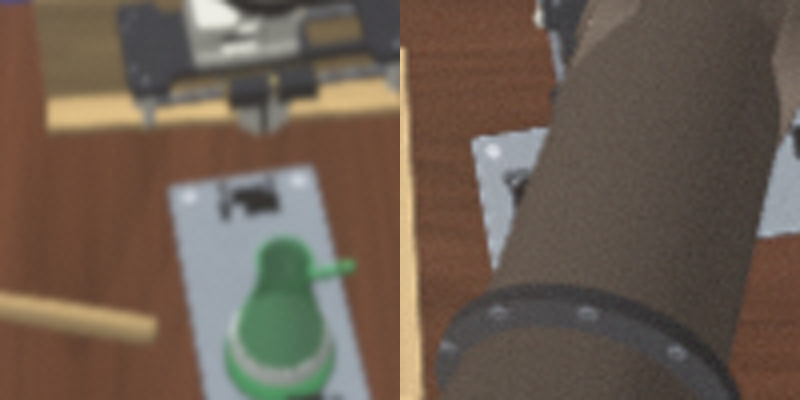

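Request:
drive_tool(increments=[{"grip": 1, "tx": 0, "ty": 0, "tz": -0.1, "turn": 0}, {"grip": 1, "tx": 0, "ty": 0, "tz": -0.2, "turn": 0}, {"grip": 1, "tx": 0, "ty": 0, "tz": -0.22, "turn": 0}, {"grip": 1, "tx": 0, "ty": 0, "tz": -0.24, "turn": 0}, {"grip": 1, "tx": 0, "ty": 0, "tz": -0.26, "turn": 0}, {"grip": 1, "tx": 0, "ty": 0, "tz": -0.28, "turn": 0}, {"grip": 1, "tx": 0, "ty": 0, "tz": -0.3, "turn": 0}, {"grip": 1, "tx": 0, "ty": 0, "tz": -0.32, "turn": 0}, {"grip": 1, "tx": 0, "ty": 0, "tz": -0.34, "turn": 0}, {"grip": 1, "tx": 0, "ty": 0, "tz": -0.36, "turn": 0}, {"grip": 1, "tx": 0, "ty": 0, "tz": -0.375, "turn": 0}, {"grip": 1, "tx": 0, "ty": 0, "tz": -0.385, "turn": 0}, {"grip": 1, "tx": 0, "ty": 0, "tz": -0.392, "turn": 0}, {"grip": 1, "tx": 0, "ty": 0, "tz": -0.392, "turn": 0}])

```text
clock: 4.15
position: [0.5717, -0.119, 0.0336]
ee_rot: [-2.037, -2.39, 0.001]
force: [0.4, 0.0, 0.7]
width: 0.004
```

Request:
drive_tool(increments=[{"grip": 1, "tx": 0, "ty": 0, "tz": -0.004, "turn": 0}, {"grip": 1, "tx": 0, "ty": 0, "tz": -0.007, "turn": 0}, {"grip": 1, "tx": 0, "ty": 0, "tz": -0.007, "turn": 0}])

```text
clock: 4.45
position: [0.572, -0.1188, 0.0323]
ee_rot: [-2.038, -2.39, -0.001]
force: [-4.9, 0.7, 17.8]
width: 0.006
```

Request:
drive_tool(increments=[{"grip": 1, "tx": 0, "ty": 0, "tz": 0.1, "turn": 0}, {"grip": 1, "tx": 0, "ty": 0, "tz": 0.22, "turn": 0}, {"grip": 1, "tx": 0, "ty": 0, "tz": 0.34, "turn": 0}, {"grip": 1, "tx": 0, "ty": 0, "tz": 0.46, "turn": 0}, {"grip": 1, "tx": 0, "ty": 0, "tz": 0.5, "turn": 0}, {"grip": 1, "tx": 0.018, "ty": -0.12, "tz": 0.5, "turn": 0}, {"grip": 1, "tx": 0.036, "ty": -0.24, "tz": 0.5, "turn": 0}, {"grip": 1, "tx": 0.054, "ty": -0.36, "tz": 0.5, "turn": 0}, {"grip": 1, "tx": 0.07, "ty": -0.47, "tz": 0.5, "turn": 0}, {"grip": 1, "tx": 0.07, "ty": -0.47, "tz": 0.45, "turn": 0}, {"grip": 1, "tx": 0.07, "ty": -0.47, "tz": 0.35, "turn": 0}, {"grip": 1, "tx": 0.07, "ty": -0.47, "tz": 0.29, "turn": 0}, {"grip": 1, "tx": 0.07, "ty": -0.47, "tz": 0.29, "turn": 0}])

```text
clock: 5.75
position: [0.598, -0.305, 0.1445]
ee_rot: [-2.033, -2.385, 0.001]
force: [0.6, 0.2, 0.0]
width: 0.005
```

Down on strap_r: 0.1445 → about 0.031, slowly below 0.10.

Request:
drive_tool(increments=[{"grip": 1, "tx": 0.004, "ty": -0.005, "tz": -0.08, "turn": 0}, {"grip": 1, "tx": 0.004, "ty": -0.005, "tz": -0.1, "turn": 0}, {"grip": 1, "tx": 0.004, "ty": -0.005, "tz": -0.12, "turn": 0}, {"grip": 1, "tx": 0.004, "ty": -0.005, "tz": -0.14, "turn": 0}, {"grip": 1, "tx": 0.004, "ty": -0.005, "tz": -0.16, "turn": 0}, {"grip": 1, "tx": 0.004, "ty": -0.005, "tz": -0.18, "turn": 0}, {"grip": 1, "tx": 0.004, "ty": -0.005, "tz": -0.2, "turn": 0}, {"grip": 1, "tx": 0.004, "ty": -0.005, "tz": -0.22, "turn": 0}, {"grip": 1, "tx": 0.004, "ty": -0.005, "tz": -0.24, "turn": 0}, {"grip": 1, "tx": 0.004, "ty": -0.005, "tz": -0.26, "turn": 0}, {"grip": 1, "tx": 0.004, "ty": -0.005, "tz": -0.27, "turn": 0}, {"grip": 1, "tx": 0.004, "ty": -0.005, "tz": -0.278, "turn": 0}, {"grip": 1, "tx": 0.004, "ty": -0.005, "tz": -0.284, "turn": 0}, {"grip": 1, "tx": 0.004, "ty": -0.005, "tz": -0.284, "turn": 0}])

```text
clock: 7.15
position: [0.5997, -0.3068, 0.0325]
ee_rot: [-2.033, -2.385, -0.001]
force: [-5.4, 4.9, 16.1]
width: 0.005
```

Request:
drive_tool(increments=[{"grip": 1, "tx": 0, "ty": 0, "tz": 0.1, "turn": 0}, {"grip": 1, "tx": 0, "ty": 0, "tz": 0.22, "turn": 0}, {"grip": 1, "tx": 0, "ty": 0, "tz": 0.34, "turn": 0}, {"grip": 1, "tx": 0, "ty": 0, "tz": 0.46, "turn": 0}, {"grip": 1, "tx": 0, "ty": 0, "tz": 0.55, "turn": 0}, {"grip": 1, "tx": -0.01, "ty": 0.12, "tz": 0.6, "turn": 0}, {"grip": 1, "tx": -0.02, "ty": 0.24, "tz": 0.6, "turn": 0}, {"grip": 1, "tx": -0.03, "ty": 0.36, "tz": 0.6, "turn": 0}, {"grip": 1, "tx": -0.04, "ty": 0.48, "tz": 0.6, "turn": 0}, {"grip": 1, "tx": -0.05, "ty": 0.6, "tz": 0.6, "turn": 0}, {"grip": 0, "tx": -0.055, "ty": 0.72, "tz": 0.6, "turn": 0}, {"grip": -1, "tx": -0.058, "ty": 0.84, "tz": 0.6, "turn": 0}, {"grip": -1, "tx": -0.058, "ty": 0.94, "tz": 0.6, "turn": 0}, {"grip": -1, "tx": -0.058, "ty": 1.0, "tz": 0.6, "turn": 0}, {"grip": -1, "tx": -0.058, "ty": 1.0, "tz": 0.6, "turn": 0}])

```text
clock: 8.65
position: [0.5762, 0.0982, 0.272]
ee_rot: [-2.024, -2.391, -0.002]
force: [0.3, -0.1, 0.1]
width: 0.388
```

Run:
```python
from h import *
s=observe();print(s["position"],s["force"],s["joints"],s["width"]); R=Ro.from_rotvec(s["ee_rot"]).as_matrix();print(np.degrees(np.arctan2(R[1,1],R[0,1])))
a=get_image("side")[100:340,180:340,::-1];b=get_image("top")[150:250,130:390,::-1]
c=np.zeros((600,800,3),np.uint8);c[:,:400]=cv2.resize(a,(400,600),interpolation=cv2.INTER_CUBIC);c[:300,400:]=cv2.resize(b[:75,140:240],(400,300),interpolation=cv2.INTER_CUBIC);c[300:,400:]=cv2.resize(b[:75,:100],(400,300),interpolation=cv2.INTER_CUBIC)
cv2.imwrite("pics/s3.png",c)
```

```text
[0.57622764 0.09823292 0.27199908] [ 0.28210404 -0.05200105  0.07444339] [-0.65556017  0.36050883  0.55815903  1.63801739 -0.20951597  1.20652261
  0.11556463] 0.3876961386562166
9.500548736599953
```

View pics/s3.png

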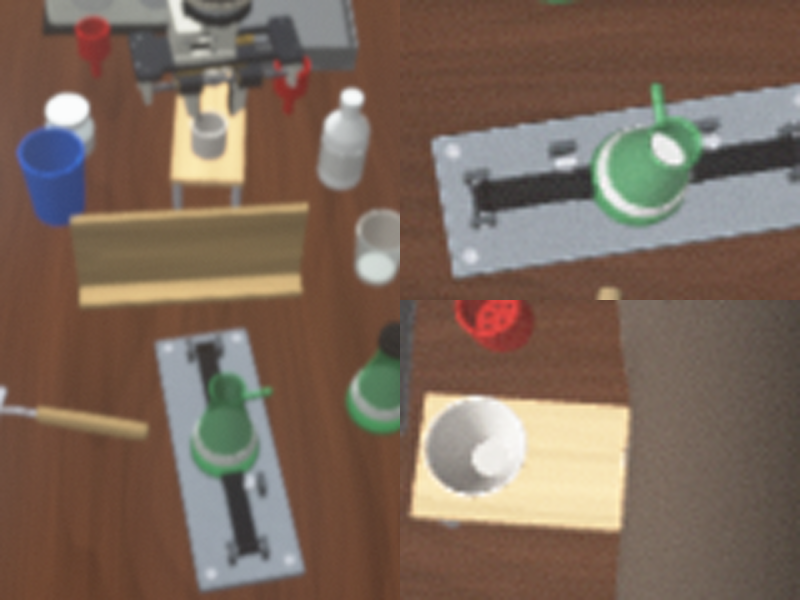

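Request:
drive_tool(increments=[{"grip": -1, "tx": 0, "ty": 0.1, "tz": 0, "turn": 0}, {"grip": -1, "tx": 0, "ty": 0.2, "tz": 0, "turn": 0}, {"grip": -1, "tx": 0, "ty": 0.29, "tz": 0, "turn": 0}, {"grip": -1, "tx": 0, "ty": 0.311, "tz": 0, "turn": 0}, {"grip": -1, "tx": 0, "ty": 0.311, "tz": 0, "turn": 0}, {"grip": -1, "tx": 0, "ty": 0.311, "tz": -0.08, "turn": 0}, {"grip": -1, "tx": 0, "ty": 0.311, "tz": -0.16, "turn": 0}, {"grip": -1, "tx": 0, "ty": 0.311, "tz": -0.24, "turn": 0}, {"grip": -1, "tx": 0, "ty": 0.311, "tz": -0.28, "turn": 0}, {"grip": -1, "tx": 0, "ty": 0.311, "tz": -0.28, "turn": 0}])

```text
clock: 9.75
position: [0.5757, 0.2137, 0.1584]
ee_rot: [-2.037, -2.382, 0.007]
force: [-1.2, -1.1, -0.0]
width: 0.997
```

Run:
```python
from h import *
np.set_printoptions(precision=4,suppress=True)
s=observe();print(s["position"],s["force"],s["width"])
print("mouth",atz("top",339,186.5,.157),atz("side",270.8,254.8,.157)); print("funnel side",atz("side",263.6,148.8,.125))
p=s["position"];print("tcp proj side",proj("side",p),"grasp target",proj("side",[p[0],p[1],.125]))
a=get_image("side")[105:205,200:330,::-1]
cv2.imwrite("pics/s4.png",cv2.resize(a,None,fx=6,fy=6,interpolation=cv2.INTER_CUBIC))
```

```text
[0.5757 0.2137 0.1584] [-1.1762 -1.1148 -0.0128] 0.9970963806161133
mouth [ 0.5819 -0.2136  0.157 ] [ 0.5865 -0.2122  0.157 ]
funnel side [0.5787 0.2246 0.125 ]
tcp proj side [262.98   144.2372] grasp target [262.8293 151.101 ]
```

View pics/s4.png

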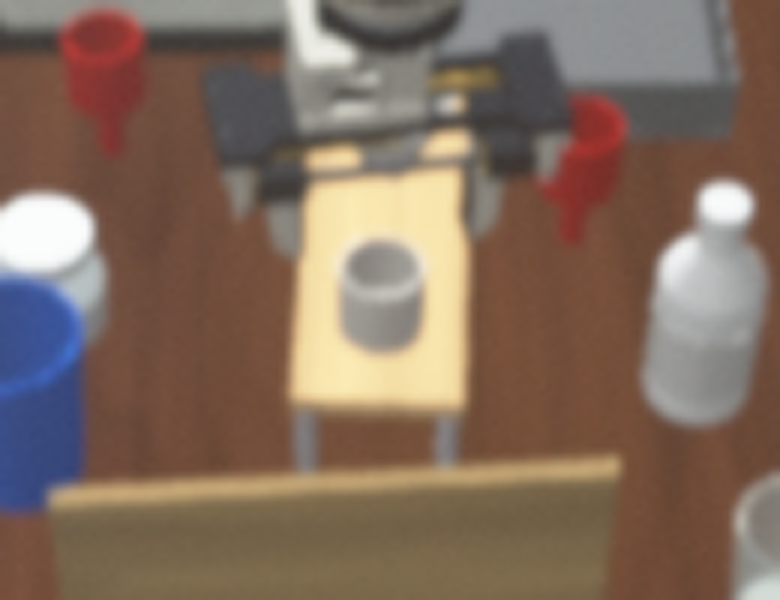

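Request:
drive_tool(increments=[{"grip": -1, "tx": 0, "ty": 0.016, "tz": 0, "turn": 0}, {"grip": -1, "tx": 0, "ty": 0.016, "tz": -0.04, "turn": 0}, {"grip": -1, "tx": 0, "ty": 0.016, "tz": -0.09, "turn": 0}, {"grip": -1, "tx": 0, "ty": 0.016, "tz": -0.14, "turn": 0}, {"grip": -1, "tx": 0, "ty": 0.016, "tz": -0.17, "turn": 0}, {"grip": -1, "tx": 0, "ty": 0.016, "tz": -0.19, "turn": 0}, {"grip": -1, "tx": 0, "ty": 0.016, "tz": -0.19, "turn": 0}, {"grip": -1, "tx": 0, "ty": 0.016, "tz": -0.19, "turn": 0}])

```text
clock: 10.6
position: [0.5773, 0.2209, 0.0849]
ee_rot: [-2.037, -2.383, 0.001]
force: [-0.5, -0.3, -0.6]
width: 1.0
```

Request:
drive_tool(increments=[{"grip": 0, "tx": 0, "ty": 0, "tz": -0.006, "turn": 0}, {"grip": 0.1, "tx": 0, "ty": 0, "tz": -0.006, "turn": 0}, {"grip": 1, "tx": 0, "ty": 0, "tz": -0.006, "turn": 0}, {"grip": 1, "tx": 0, "ty": 0, "tz": -0.006, "turn": 0}, {"grip": 1, "tx": 0, "ty": 0, "tz": -0.006, "turn": 0}, {"grip": 1, "tx": 0, "ty": 0, "tz": -0.006, "turn": 0}, {"grip": 1, "tx": 0, "ty": 0, "tz": -0.006, "turn": 0}, {"grip": 1, "tx": 0, "ty": 0, "tz": -0.006, "turn": 0}, {"grip": 1, "tx": 0, "ty": 0, "tz": -0.006, "turn": 0}, {"grip": 1, "tx": 0, "ty": 0, "tz": -0.006, "turn": 0}])

```text
clock: 11.6
position: [0.5773, 0.2209, 0.0826]
ee_rot: [-2.037, -2.383, 0.001]
force: [-1.4, 0.2, 2.5]
width: 0.568
```

Request:
drive_tool(increments=[{"grip": 1, "tx": 0, "ty": 0, "tz": 0.02, "turn": 0}, {"grip": 1, "tx": 0, "ty": 0, "tz": 0.06, "turn": 0}, {"grip": 1, "tx": 0, "ty": 0, "tz": 0.11, "turn": 0}, {"grip": 1, "tx": 0, "ty": 0, "tz": 0.16, "turn": 0}, {"grip": 1, "tx": 0, "ty": 0, "tz": 0.21, "turn": 0}, {"grip": 1, "tx": 0, "ty": 0, "tz": 0.26, "turn": 0}, {"grip": 1, "tx": 0, "ty": 0, "tz": 0.31, "turn": 0}, {"grip": 1, "tx": 0, "ty": 0, "tz": 0.36, "turn": 0}, {"grip": 1, "tx": 0, "ty": 0, "tz": 0.4, "turn": 0}, {"grip": 1, "tx": 0, "ty": 0, "tz": 0.43, "turn": 0}, {"grip": 1, "tx": 0, "ty": 0, "tz": 0.45, "turn": 0}, {"grip": 1, "tx": 0, "ty": 0, "tz": 0.45, "turn": 0}, {"grip": 1, "tx": 0, "ty": 0, "tz": 0.45, "turn": 0}])

```text
clock: 12.9
position: [0.577, 0.2208, 0.262]
ee_rot: [-2.037, -2.383, 0.002]
force: [-0.6, 0.5, -1.2]
width: 0.566
```

Request:
drive_tool(increments=[{"grip": 1, "tx": 0, "ty": -0.03, "tz": 0, "turn": 0}, {"grip": 1, "tx": 0, "ty": -0.08, "tz": 0, "turn": 0}, {"grip": 1, "tx": 0, "ty": -0.15, "tz": 0, "turn": 0}, {"grip": 1, "tx": 0, "ty": -0.22, "tz": 0, "turn": 0}, {"grip": 1, "tx": 0, "ty": -0.29, "tz": 0, "turn": 0}, {"grip": 1, "tx": 0, "ty": -0.36, "tz": 0, "turn": 0}, {"grip": 1, "tx": 0, "ty": -0.43, "tz": 0, "turn": 0}, {"grip": 1, "tx": 0, "ty": -0.5, "tz": 0, "turn": 0}, {"grip": 1, "tx": 0.005, "ty": -0.57, "tz": 0, "turn": 0}, {"grip": 1, "tx": 0.01, "ty": -0.64, "tz": 0, "turn": 0}, {"grip": 1, "tx": 0.015, "ty": -0.71, "tz": 0, "turn": 0}, {"grip": 1, "tx": 0.018, "ty": -0.78, "tz": 0, "turn": 0}, {"grip": 1, "tx": 0.018, "ty": -0.85, "tz": 0, "turn": 0}, {"grip": 1, "tx": 0.018, "ty": -0.91, "tz": 0, "turn": 0}, {"grip": 1, "tx": 0.018, "ty": -0.96, "tz": 0, "turn": 0}, {"grip": 1, "tx": 0.018, "ty": -0.99, "tz": 0, "turn": 0}, {"grip": 1, "tx": 0.018, "ty": -1.0, "tz": 0, "turn": 0}, {"grip": 1, "tx": 0.018, "ty": -1.0, "tz": 0, "turn": 0}, {"grip": 1, "tx": 0.018, "ty": -1.0, "tz": 0, "turn": 0}])

```text
clock: 14.8
position: [0.5843, -0.1781, 0.2619]
ee_rot: [-2.035, -2.384, 0.002]
force: [0.7, 0.9, -0.9]
width: 0.57
```

Request:
drive_tool(increments=[{"grip": 1, "tx": 0, "ty": -0.03, "tz": 0, "turn": 0}, {"grip": 1, "tx": 0, "ty": -0.06, "tz": 0, "turn": 0}, {"grip": 1, "tx": 0, "ty": -0.08, "tz": 0, "turn": 0}, {"grip": 1, "tx": 0, "ty": -0.0875, "tz": -0.02, "turn": 0}, {"grip": 1, "tx": 0, "ty": -0.0875, "tz": -0.04, "turn": 0}, {"grip": 1, "tx": 0, "ty": -0.0875, "tz": -0.055, "turn": 0}, {"grip": 1, "tx": 0, "ty": -0.0875, "tz": -0.055, "turn": 0}, {"grip": 1, "tx": 0, "ty": -0.0875, "tz": -0.055, "turn": 0}])

```text
clock: 15.6
position: [0.5843, -0.2126, 0.2396]
ee_rot: [-2.034, -2.384, 0.002]
force: [0.2, 0.5, 0.2]
width: 0.571
```

Run:
```python
from h import *
np.set_printoptions(precision=4,suppress=True)
s=observe();p=s["position"];print(p,s["force"],s["width"])
m=np.array([.5845,-.213,.157])
f=lambda q:(proj("side",q)-[230,200])*8
print("tip",f([p[0],p[1],p[2]-.0576]),"bowl bottom",f([p[0],p[1],p[2]-.0076]),"mouth",f(m))
im=get_image("side");cv2.imwrite("pics/raw5.png",im[:,:,::-1])
cv2.imwrite("pics/s5.png",cv2.resize(im[200:275,230:310,::-1],None,fx=8,fy=8,interpolation=cv2.INTER_CUBIC))
```

```text
[ 0.5843 -0.2126  0.2396] [0.2217 0.4958 0.2338] 0.5712983739182008
tip [322.065  402.5219] bowl bottom [326.4929 324.6334] mouth [320.5838 440.5499]
```

View pics/s5.png

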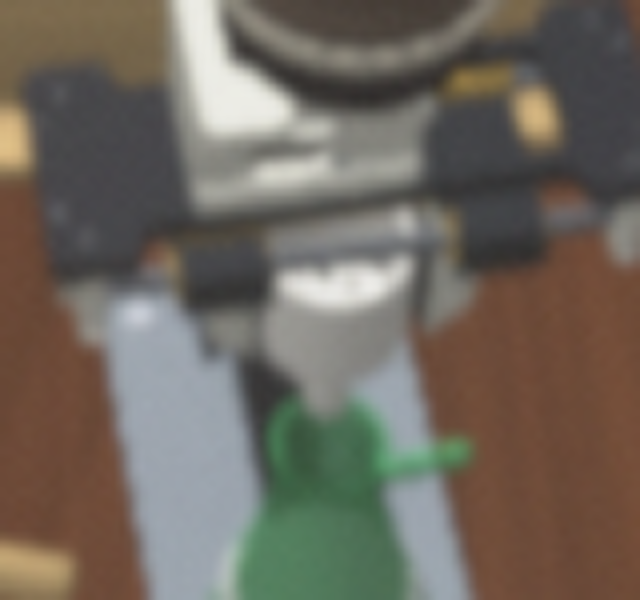

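Run:
```python
import cv2,numpy as np
R=lambda f:cv2.resize(cv2.imread(f)[235:285,255:295],None,fx=10,fy=10,interpolation=cv2.INTER_LANCZOS4)
c=np.hstack([R("pics/raw_side0.png"),R("pics/raw5.png")])
c=np.clip(c.astype(float)*1.5,0,255).astype(np.uint8)
for k in range(0,500,100): cv2.putText(c,str(k),(0,k+10),0,.4,(255,255,255)); c[k,::8]=255
for k in range(0,800,100): c[::8,k]=255
cv2.imwrite("pics/s6.png",c)
```

```text
(no output)
```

View pics/s6.png

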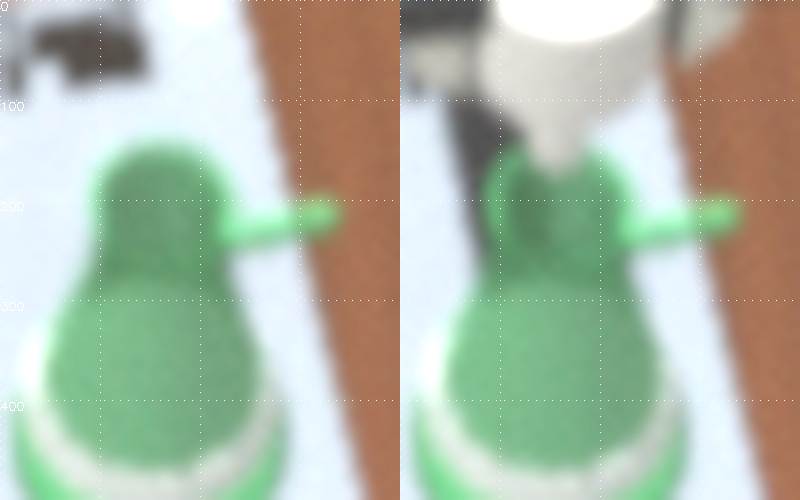

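Request:
drive_tool(increments=[{"grip": 1, "tx": 0.004, "ty": -0.004, "tz": 0, "turn": 0}, {"grip": 1, "tx": 0.004, "ty": -0.004, "tz": -0.012, "turn": 0}, {"grip": 1, "tx": 0.004, "ty": -0.004, "tz": -0.024, "turn": 0}, {"grip": 1, "tx": 0.004, "ty": -0.004, "tz": -0.037, "turn": 0}, {"grip": 1, "tx": 0.004, "ty": -0.004, "tz": -0.037, "turn": 0}, {"grip": 1, "tx": 0.004, "ty": -0.004, "tz": -0.037, "turn": 0}, {"grip": 1, "tx": 0.004, "ty": -0.004, "tz": -0.037, "turn": 0}])

```text
clock: 16.35
position: [0.5861, -0.2145, 0.2253]
ee_rot: [-2.035, -2.384, 0.001]
force: [-0.8, -0.1, -1.5]
width: 0.569
```

Run:
```python
from h import *
np.set_printoptions(precision=4,suppress=True)
s=observe();p=s["position"];print(p,s["force"],s["width"])
R=Ro.from_rotvec(s["ee_rot"]).as_matrix();print("tool z",R[:,2])
im=get_image("side");t=get_image("top")
f=lambda q:(proj("side",q)-[255,235]+.5)*10
print("tip",f([p[0],p[1],p[2]-.0576]),"mouth meas",(158.5+5,195.5+5))
a=cv2.resize(im[235:285,255:295,::-1],None,fx=10,fy=10,interpolation=cv2.INTER_LANCZOS4);a=np.clip(a*1.5,0,255).astype(np.uint8)
for k in range(0,500,100):a[k,::8]=255
for k in range(0,400,100):a[::8,k]=255
b=cv2.resize(t[:,:,::-1],(400,300));d=cv2.resize(im[80:,130:,::-1],(400,318))[:200]
cv2.imwrite("pics/s7.png",np.hstack([a,np.vstack([b,d])]))
```

```text
[ 0.5861 -0.2145  0.2253] [-0.7773 -0.0692 -1.525 ] 0.5691253427969674
tool z [-0.0059  0.0038 -1.    ]
tip [162.9669 190.7495] mouth meas (163.5, 200.5)
```

View pics/s7.png

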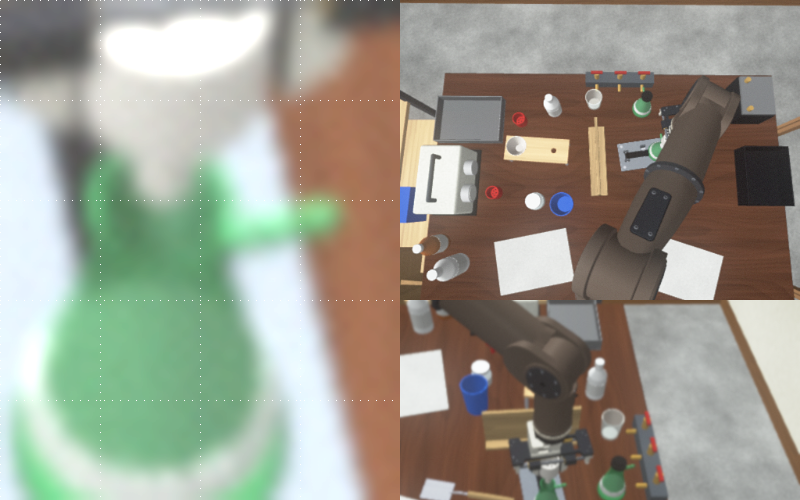

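Run:
```python
from cell import *
s=observe();print(s["clock"],s["position"],s["force"],s["width"],s["dq"].round(3));print(sign_off())
```

```text
16.45 [ 0.58616844 -0.21442274  0.22532705] [-1.05659656  0.25551568 -2.18896878] 0.5653059576384044 [-0.     0.001 -0.    -0.     0.     0.001  0.   ]
the job is handed in; nothing more can be done
None
```

The job is handed in at 16.5 s: both straps are shut, and the gripper is holding the white funnel upright above the flask mouth.

- **Straps:** each one came to a firm stop at about 32.4 mm above the bench under 16–18 N. Both looked level in the pictures afterwards.
- **Funnel:** I gripped the straight-sided funnel across its bowl (opening about 52 mm), lifted it straight out of the stand and carried it over the board with its tip about 50 mm clear. The tool force showed only the funnel's weight, with no sign of a bump.
- **Final position:** by arm position, the tip is about 11 mm above the rim and the tool tilts less than 0.5°. In the side view the stem looks centred on the mouth to about 1–2 mm. The top view could not confirm this because the arm blocks it.
- **Disagreements:** the top and side cameras differed by about 4–5 mm in x. I averaged them, then corrected the position by comparing stem and mouth in the side view. There the tip showed about 1 pixel higher than the arm position predicts, a difference of up to about 3 mm in y or a few millimetres in height. I took it as the funnel sitting slightly off-centre between the pads.
- **Rest of the bench:** the cone funnel and the other bystanders look unmoved in the last pictures.

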